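Hold the finned rear panel on an instrument case for fastening

TASK

Close up the loaded instrument case: pick up its finned rear panel, stand it upright over the case's open mouth, flat side to the case and edges lined up with it, and press it squarely on the sprung seal frame so that the frame feels a steady push of about ten newtons (it sinks a little over half-way), never more than twenty-five, for a colleague to drive the screws. Do not let go: finish while still holding it pressed there. Leave the solder spool, flux bottle, screwdriver and screw tray where they are.

Things in the scene. Friction and masses are not known exactly. Their poses are not given: they have to be found in the camera images.
- case: The instrument case: cream sheet-metal box fixed to the bench, 160 mm deep, 112 wide, 76 tall, vent slots on top, open at the end (mouth) that faces roughly towards the robot. Origin: at bench level, below the middle of the mouth's rim. x axis: level, from the mouth into the case (the direction to press); y across the mouth; z up.
- seal (a joint): How far the black seal frame is pushed in along the case's x: 0 free, 0.012 m at its hard stop. An upright rectangular frame, 112 mm wide, 76 tall, bars 8 wide and 6 thick, standing on sprung pins in front of the mouth and as large as it. Spring: no force at 0, then 1.5 N for each mm (10 N at 6.7 mm, 18 N at the stop). Sliding on the bench takes some of the push.
- seal_face (a point): Centre of the seal frame's front face (it moves with the frame), at the middle of its open window, 38 mm above the bench. Free, it lies 14 mm in front of the mouth's rim. Axes as the case's.
- panel_grip (a point): The loose aluminium rear panel (about 0.3 kg), standing upright on the bench: plate 112 mm wide, 76 tall, 4 thick, with a flat-sided block of upright fins behind it, 44 wide (y), 50 deep (x), 60 tall from the underside up. Point: centre of the fin block, 30 mm above the underside. x axis: level, from the fins to the plate, square to its flat face; y along the plate's width; z up.
- panel_face (a point): Centre of the panel's flat face that goes against the seal frame: 29 mm along x and 8 mm up from panel_grip, 38 mm above the panel's underside. Axes as panel_grip.
- spool: Bystander: solder spool standing on the bench, 60 mm diameter, 50 mm tall. Origin: centre of its underside.
- flux: Bystander: small white flux bottle, 40 mm diameter, 100 mm tall. Origin: centre of its underside.
- driver: Bystander: screwdriver lying on the bench, handle towards its -x. Origin: at its underside.
- screws: Bystander: shallow black screw tray, 90 x 70 x 25 mm. Origin: centre of its underside.
Not all that is in view belongs to the job. Of the things like the part that bears panel_grip, leave any that is blue or pink; of the rest the larger one is meant.

How it is judged:
By the outcome, as a careful person would: the job done as asked, in the order asked, and still so for the second after the job is handed in, while the arm keeps its last pose, push and grip.
It also fails if it takes over 48 s, if anything falls off the work surface, if the arm or the gripper's body presses on something with over 40 N, if the wrist force passes 120 N, or if a joint passes its speed limit or range.

ROBOT

A 7-joint arm with a two-finger parallel gripper is mounted at the origin on the work surface. World frame = base frame: x ahead of the robot, y to its left, z up, the work surface at z = 0. Lengths are in m, angles in rad, forces in N, time in s.
With the tool pointing down it reaches from about 0.425 to 0.875 m from the base axis. Payload 4.7 kg.
Tool frame: the origin (TCP) lies at the very end of the fingers, on their centre line; the grasp point (between the pads) lies 19 mm behind it; z points along the fingers, y is the line along which they close (so a half turn about z gives the same grasp; the last joint's range is limited). The gripper opens to 87 mm and grips with 3 to 60 N. Pads are 19 mm wide; open, the fingers measure 117 mm over their backs; the gripper's body (75 mm by 190 mm) begins 51 mm behind the grasp point.
Start: joints at [1.317, 0.321, -0.07, 1.45, 0.023, 1.371, -0.057], TCP at [0.172, -0.627, 0.223] pointing down, gripper open.
Joint ranges: [-2.86, 2.86], [-0.3, 2.09], [-1.38, 1.24], [0.06, 2.45], [-1.56, 4.7], [0.09, 2.05], [-2.69, 2.69]. Speed limits (rad/s): [2.57, 2.57, 3.14, 3.14, 3.14, 3.14, 3.14].

INTERFACE

Orientations are given as a rotation vector (axis times angle).
In Python, from bench import ctrl, imaging, ticket gives the robot as it stands.
- The arm moves only by the tool jog_arm, never from a script. Its argument "rows" is text: rows parted by semicolons, each of 7 numbers parted by spaces: the shift along the tool's x, y, z in cm, then the turn, a rotation vector about the tool's x, y, z in rad, then the closure, from -1 (fully open) to 1 (shut), so that 0 is half open. A call has 1 to 5 rows; each row shifts and turns the commanded pose from where the row before left it, along the tool's axes as they then stand; what a row does not reach is not made up. A row lasts 1/8 s, in which the tool goes at most 62.5 mm and 10.7 degrees, less where a joint would pass 70% of its speed; a pose out of reach is approached as far as the arm can. A call with a gripper value outside its range is refused whole. The fingers move at their own pace and stop on an object; "force" is the grip in N (left out, the last holds). Time passes only in rows, so rows that do not move let the fingers close. It gives the time, the measured TCP pose, the force, the opening and the grip force at its end, in the units of the state.
- ctrl.get_state(): the state, without advancing time (a new reading comes with each control period).
- imaging.get_image(name): name is "scene" or "top" or "wrist"; returns a dict with "img" (384x512x3 uint8, blue, green, red), "vertical_fov" (degrees; the focal length in pixels is half the picture's height over the tangent of half this angle, whatever the lens; pixels are square), "cx", "cy" (the principal point, pixels), "origin" and "orientation" of the camera in the world. Camera axes: x right, y down, z forward; pixel columns grow to the right and rows downward; lengths in m; the calibration is good to about 2 mm. A picture is of the moment at which its call begins. There is no depth.
- ticket.close_job(): hands the job in; it is judged then, once.
The state is a dict: "time": time; "joint_positions": joint angles; "qd": joint speeds; "joint_torque": joint torques, N m; "position": TCP position; "tool_rot": TCP orientation; "ft_force": force on the tool from outside, world axes, zero at the start; "torque": the same for the moment, N m; "grip_width": opening from 0.0 (shut) to 1.0 (fully open); "grip_force": force on a finger pad.
Only numpy, scipy, OpenCV 4.12 (cv2) and the standard library are available. Lean on these libraries where they do the work, as an engineer would, in place of code of your own. Each camera call takes 0.05 s, during which the arm holds its last target. There are 200 camera calls.

## Working session

There is one attempt and no reset: what is moved stays moved. The work goes in short steps, Python scripts to look and compute and a tool call to move; the robot and the scene stay as the last step left them, time stands still between calls to the robot, and variables do not carry over. Pictures are saved under pics/ and viewed, at most 10 in all, crops included, and the job is handed in when it is done.

Besides the shell and the picture viewer there is one more tool, called after "Emit:" by a JSON object that holds its "fn" and its "kwargs", one argument or row to a line. jog_arm: Moves the arm, as the interface text tells. Its arguments: {"type":"object","properties":{"rows":{"type":"string"},"force":{"type":"number"}},"required":["rows"]}

```bash
mkdir -p pics; ls; cat > h.py <<'E'
import numpy as np, cv2
from scipy.spatial.transform import Rotation as R
from bench import ctrl, imaging, ticket
def cam(n):
    d=imaging.get_image(n); 
    o=np.array(d["orientation"],float)
    d["R"]=o if o.shape==(3,3) else (R.from_rotvec(o).as_matrix() if o.size==3 else R.from_quat(o).as_matrix())
    d["f"]=d["img"].shape[0]/2/np.tan(np.radians(d["vertical_fov"])/2); return d
def plane(d,u,v,z):
    r=d["R"]@np.array([(u-d["cx"])/d["f"],(v-d["cy"])/d["f"],1]); o=np.array(d["origin"])
    return o+r*(z-o[2])/r[2]
def proj(d,p):
    q=d["R"].T@(np.array(p)-d["origin"]); return q[:2]/q[2]*d["f"]+[d["cx"],d["cy"]]
E
python3 - <<'E'
from h import *
for n in("top","scene","wrist"):
    d=cam(n); print(n,d["origin"],d["orientation"],d["vertical_fov"],d["cx"],d["cy"]); cv2.imwrite(f"pics/{n}0.png",d["img"])
print(ctrl.get_state())
E
```

```text
pics
top [0.19245304 0.02469305 1.57930245] [-2.12085148  2.08401056 -0.22385723] 44.119110505372845 258.7130747457171 193.89228432896567
scene [1.08871555 0.76805301 1.12473569] [-0.88827778 -2.62304281  0.9676188 ] 49.5056942093439 254.50568865861678 193.30354425995807
wrist [ 0.23642066 -0.60952254  0.38409729] [ 2.33632286 -1.78104724 -0.22335501] 60.33363879700767 248.83538280399887 191.21468874393395
{'time': 0.15, 'joint_positions': array([ 1.31711845,  0.32163686, -0.07012131,  1.45139872,  0.02263002,
        1.37077547, -0.05687931]), 'qd': array([ 0.00015302, -0.0027295 , -0.00031782, -0.00436482, -0.00122621,
       -0.00046324,  0.00090603]), 'joint_torque': array([ 6.01763022e-04, -4.91798544e+01, -4.04336387e-01, -3.12873995e+01,
       -6.39688969e-02,  4.05501702e-02,  9.96529639e-05]), 'position': array([ 0.17184132, -0.626447  ,  0.22172137]), 'tool_rot': array([-3.11206976e+00, -4.19315452e-01,  4.59919775e-04]), 'ft_force': array([ 0.1646578 , -0.68525717, -0.58429476]), 'torque': array([-0.02245626, -0.06389446,  0.02988866]), 'grip_force': 0.0, 'grip_width': 0.9965433728406123}
```

View pics/top0.png

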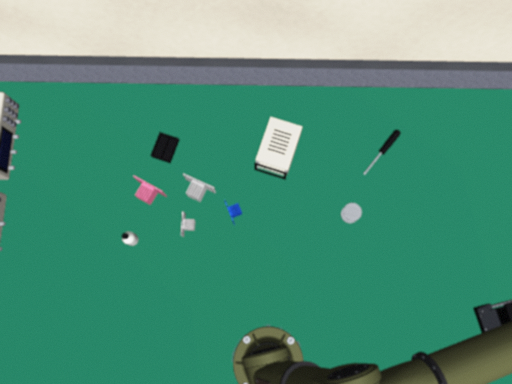

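View pics/scene0.png

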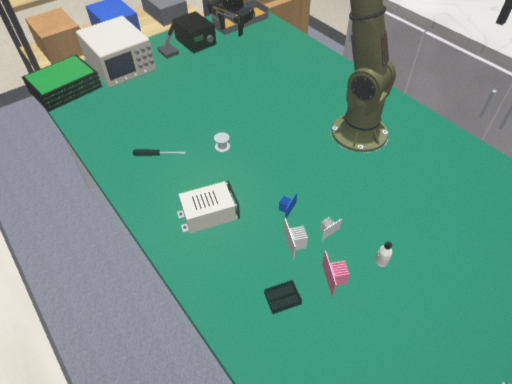

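Top view: four finned panels — pink (148,190), blue (235,210), larger grey (198,187), small grey (187,225). Pink and blue are excluded, and the larger of the greys is the one at (198,187). The case is at (278,147), with the black seal at (271,171). I'll confirm this in a crop.

```bash
python3 - <<'E'
from h import *
d=cam("top");e=cam("scene")
a=cv2.resize(d["img"][105:235,170:310],None,fx=4,fy=4,interpolation=cv2.INTER_CUBIC)[:,:,:]
b=cv2.resize(e["img"][175:265,170:350],None,fx=3,fy=3,interpolation=cv2.INTER_CUBIC)
cv2.imwrite("pics/a1.png",a);cv2.imwrite("pics/b1.png",b)
hsv=cv2.cvtColor(d["img"],cv2.COLOR_BGR2HSV)
m=((hsv[...,1]<70)&(hsv[...,2]>110)).astype(np.uint8)
for name,(u0,u1,v0,v1),z in(("panel",(180,218,170,206),.07),("case",(245,310,110,182),.076)):
    s=np.zeros_like(m);s[v0:v1,u0:u1]=m[v0:v1,u0:u1]
    c=max(cv2.findContours(s,0,2)[0],key=cv2.contourArea)
    q=cv2.boxPoints(cv2.minAreaRect(c)); print(name,cv2.contourArea(c),q.tolist())
    print(np.round([plane(d,*p,z) for p in q],4).tolist())
E
```

```text
panel 382.5 [[175.57733154296875, 190.7010498046875], [183.57733154296875, 172.7010498046875], [216.6082763671875, 187.3814697265625], [208.6082763671875, 205.3814697265625]]
[[0.5346, 0.3106, 0.07], [0.5959, 0.2876, 0.07], [0.548, 0.1767, 0.07], [0.4875, 0.2005, 0.07]]
case 1708.0 [[252.50001525878906, 165.5], [269.4000549316406, 114.80001831054688], [303.00006103515625, 126.00003051757812], [286.1000061035156, 176.70001220703125]]
[[0.6226, 0.0606, 0.076], [0.8013, 0.0073, 0.076], [0.7631, -0.106, 0.076], [0.5864, -0.0503, 0.076]]
```

View pics/a1.png

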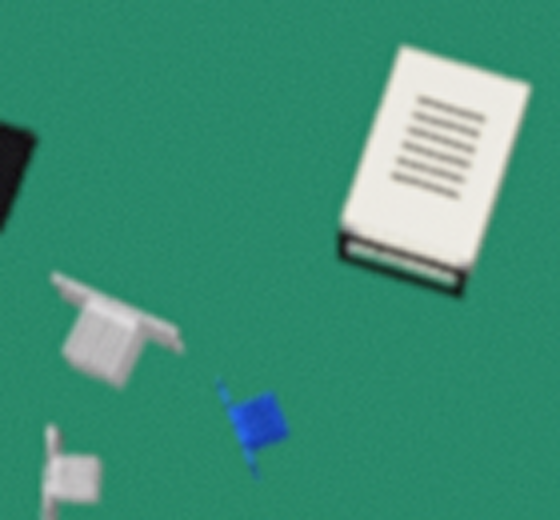

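View pics/b1.png

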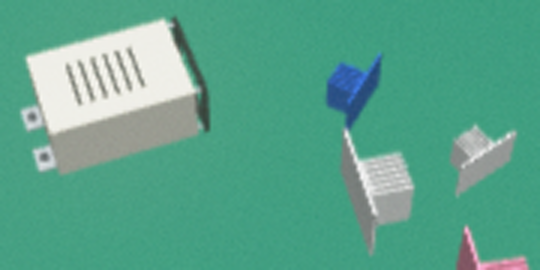

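The crop confirms it: the larger grey panel in crop A at (110,330) has its flat face towards the case, and the seal sits at (400,262). Now I'll plan the move to hover above it.

```bash
cat >> h.py <<'E'
def down(yaw): # tool z down, tool x at yaw
    c,s=np.cos(yaw),np.sin(yaw); return np.array([[c,s,0],[s,-c,0],[0,0,-1.]])
def rows(p,M,p1,M1,g,dp=.055,da=.17,n=None):
    w=R.from_matrix(M.T@M1).as_rotvec()
    n=n or int(max(np.ceil(np.linalg.norm(p1-p)/dp),np.ceil(np.linalg.norm(w)/da),1))
    M=M.copy();p=np.array(p,float);out=[]
    for i in range(n):
        s=np.round(M.T@(p1-p)/(n-i)*100,2); t=np.round(R.from_matrix(M.T@M1).as_rotvec()/(n-i),3)
        p=p+M@s/100; M=M@R.from_rotvec(t).as_matrix(); out.append(" ".join(f"{x+0:g}" for x in [*s,*t,g]))
    print(n,"; ".join(out)); return p,M
def now():
    s=ctrl.get_state(); return s,np.array(s["position"]),R.from_rotvec(s["tool_rot"]).as_matrix()
E
python3 - <<'E'
from h import *
s,p,M=now(); r=np.radians
p,M=rows(p,M,np.array([.45,-.40,.25]),down(r(-10)),-1)
p,M=rows(p,M,np.array([.52,.17,.26]),down(r(-23)),-1)
E
```

```text
7 4.69 -2.07 -0.4 0 0 0.063 -1; 4.55 -2.36 -0.4 0 0 0.063 -1; 4.39 -2.64 -0.4 0 0 0.063 -1; 4.21 -2.92 -0.4 0 0 0.063 -1; 4.02 -3.17 -0.39 0 0 0.063 -1; 3.82 -3.42 -0.4 0 0 0.064 -1; 3.59 -3.66 -0.39 -0.001 0 0.063 -1
11 -0.27 -5.21 -0.09 0 0 0.021 -1; -0.38 -5.21 -0.09 0 0 0.021 -1; -0.49 -5.2 -0.09 0 0 0.021 -1; -0.6 -5.19 -0.09 0 0 0.021 -1; -0.71 -5.17 -0.09 0 0 0.02 -1; -0.81 -5.16 -0.09 0 0 0.021 -1; -0.92 -5.14 -0.1 0 0 0.02 -1; -1.02 -5.12 -0.09 0 0 0.021 -1; -1.13 -5.1 -0.1 0 0 0.02 -1; -1.23 -5.07 -0.09 0 0 0.021 -1; -1.34 -5.04 -0.1 0 0 0.02 -1
```

Emit:
{"fn": "jog_arm", "kwargs": {
  "rows": "4.7 -2.1 -0.4 0 0 0.063 -1; 4.6 -2.4 -0.4 0 0 0.063 -1; 4.4 -2.6 -0.4 0 0 0.063 -1; 4.2 -2.9 -0.4 0 0 0.063 -1; 4 -3.2 -0.4 0 0 0.063 -1"
}}

```text
time: 0.88
position: [0.3719, -0.4633, 0.2427]
tool_rot: [3.14, -0.078, 0.0]
ft_force: [0.7, -0.5, -0.3]
grip_width: 1.002
grip_force: 0.0
```

Emit:
{"fn": "jog_arm", "kwargs": {
  "rows": "3.8 -3.4 -0.4 0 0 0.063 -1; 3.6 -3.7 -0.4 0 0 0.063 -1; -0.3 -5.2 -0.1 0 0 0.02 -1; -0.4 -5.2 -0.1 0 0 0.02 -1; -0.5 -5.2 -0.1 0 0 0.02 -1"
}}

```text
time: 1.5
position: [0.4685, -0.2423, 0.2535]
tool_rot: [3.12, -0.366, 0.0]
ft_force: [1.0, 0.3, 0.2]
grip_width: 1.001
grip_force: 0.0
```

Emit:
{"fn": "jog_arm", "kwargs": {
  "rows": "-0.6 -5.2 -0.1 0 0 0.02 -1; -0.7 -5.2 -0.1 0 0 0.02 -1; -0.8 -5.2 -0.1 0 0 0.02 -1; -0.9 -5.1 -0.1 0 0 0.02 -1; -1 -5.1 -0.1 0 0 0.02 -1"
}}

```text
time: 2.12
position: [0.4995, 0.0168, 0.2587]
tool_rot: [3.097, -0.522, 0.001]
ft_force: [0.1, 0.7, -0.1]
grip_width: 1.005
grip_force: 0.0
```

Emit:
{"fn": "jog_arm", "kwargs": {
  "rows": "-1.1 -5.1 -0.1 0 0 0.02 -1; -1.2 -5.1 -0.1 0 0 0.02 -1; -1.3 -5 -0.1 0 0 0.02 -1; 0 0 0 0 0 0 -1; 0 0 0 0 0 0 -1"
}}

```text
time: 2.75
position: [0.5183, 0.1696, 0.2612]
tool_rot: [3.08, -0.614, -0.0]
ft_force: [0.2, 0.1, -0.5]
grip_width: 1.002
grip_force: 0.0
```

```bash
python3 - <<'E'
from h import *
d=cam("wrist");cv2.imwrite("pics/w1.png",d["img"]);s,p,M=now();print(s["time"],p,M.round(3),s["joint_positions"].round(2),s["ft_force"])
for z in (.06,.076): print([proj(d,q).round(0).tolist() for q in ([.572,.232,z],[.54,.245,z])])
E
```

```text
2.8 [0.51847158 0.16873033 0.26122201] [[ 0.923 -0.385 -0.   ]
 [-0.385 -0.923 -0.001]
 [ 0.     0.001 -1.   ]] [ 0.31  0.13 -0.73  1.63  0.09  1.41 -2.4 ] [-0.24396173 -0.83992021  0.28692015]
[[177.0, 147.0], [179.0, 178.0]]
[[174.0, 148.0], [176.0, 181.0]]
```

View pics/w1.png

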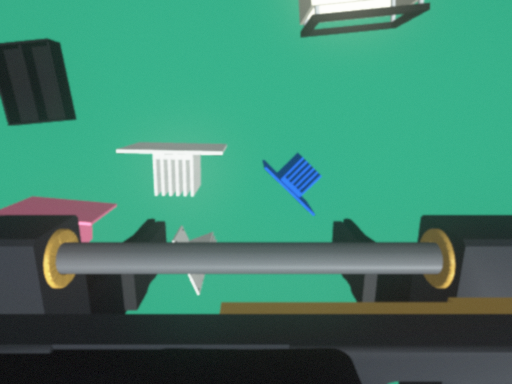

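The wrist view shows the grey panel with its plate edge at (116–226,148) and fins at (153–200,153–195). The small grey one is at (195,260), nearer the gripper.

```bash
python3 - <<'E'
from h import *
d=cam("wrist");hsv=cv2.cvtColor(d["img"],cv2.COLOR_BGR2HSV)
m=((hsv[...,1]<70)&(hsv[...,2]>90)).astype(np.uint8)
s=np.zeros_like(m);s[135:205,100:240]=m[135:205,100:240]
for v in range(138,204,2):
    x=np.flatnonzero(s[v]); print(v,x.min() if len(x) else '',x.max() if len(x) else '',len(x),end=' | ')
print()
for u in range(112,232,6):
    x=np.flatnonzero(s[:,u]); print(u,x.min() if len(x) else '',x.max() if len(x) else '',end=' | ')
crop=cv2.resize(d["img"][130:210,100:240],None,fx=5,fy=5,interpolation=cv2.INTER_CUBIC);cv2.imwrite("pics/w2.png",crop)
E
```

```text
138   0 | 140   0 | 142   0 | 144 135 209 75 | 146 128 225 98 | 148 122 224 103 | 150 115 223 109 | 152 115 222 108 | 154 143 221 79 | 156 152 199 48 | 158 152 199 48 | 160 152 199 48 | 162 152 199 48 | 164 152 199 48 | 166 152 199 48 | 168 152 199 48 | 170 152 199 48 | 172 153 199 47 | 174 153 200 48 | 176 153 200 48 | 178 153 200 48 | 180 153 200 48 | 182 153 200 48 | 184 153 199 47 | 186 153 199 47 | 188 153 197 45 | 190 154 196 43 | 192 154 195 42 | 194 154 194 30 | 196 155 193 16 | 198   0 | 200   0 | 202   0 | 
112 204 204 | 118 149 153 | 124 148 153 | 130 146 153 | 136 144 153 | 142 143 153 | 148 143 154 | 154 143 195 | 160 144 193 | 166 144 193 | 172 144 195 | 178 144 196 | 184 144 196 | 190 144 196 | 196 144 190 | 202 144 155 | 208 144 155 | 214 145 155 | 220 145 155 | 226   |
```

View pics/w2.png

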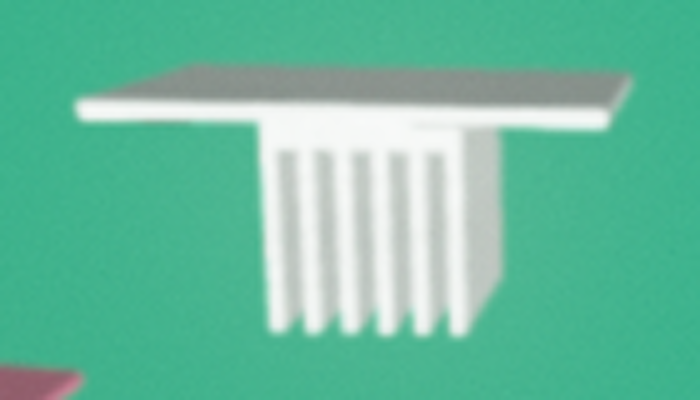

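```bash
python3 - <<'E'
from h import *
d=cam("wrist")
P=lambda x,y,z:plane(d,100+x/5-.4,130+y/5-.4,z)
a,b=P(75,100,.076),P(612,109,.076); k=a-b; print("width",np.linalg.norm(k)); yaw=np.arctan2(-k[0],k[1]); print("yaw",np.degrees(yaw))
c=(a+b)/2; X=np.array([np.cos(yaw),np.sin(yaw),0]); print("face",c,"grip",c-.029*X)
e,f=P(269,335,.06),P(460,337,.06); print("finw",np.linalg.norm(e-f)); g=(e+f)/2; print("grip2",g+.025*X)
q=R.from_matrix
t=c-.029*X; t[:2]=(t[:2]+(g+.025*X)[:2])/2; print("target",t)
s,p,M=now()
rows(p,M,np.array([t[0],t[1],.10]),down(yaw),-1,dp=.05)
E
```

```text
width 0.11295480311401158
yaw -23.64621589396025
face [0.57280867 0.23707035 0.076     ] grip [0.54624353 0.2487019  0.076     ]
finw 0.04352822497621697
grip2 [0.54601592 0.25027881 0.06      ]
target [0.54612972 0.24949036 0.076     ]
4 -0.15 -2.14 4.03 0 0 0.004 -1; -0.16 -2.14 4.03 0 0 0.004 -1; -0.16 -2.14 4.04 0 0 0.004 -1; -0.18 -2.13 4.03 0.001 0 0.005 -1
```

Emit:
{"fn": "jog_arm", "kwargs": {
  "rows": "-0.15 -2.14 4 0 0 0.004 -1; -0.16 -2.14 4 0 0 0.004 -1; -0.16 -2.14 4 0 0 0.004 -1; -0.18 -2.13 4.1 0 0 0.005 -1; 0 0 0 0 0 0 -1"
}}

```text
time: 3.52
position: [0.5433, 0.2507, 0.0971]
tool_rot: [3.073, -0.638, -0.01]
ft_force: [-0.6, -0.1, 1.2]
grip_width: 1.001
grip_force: 0.0
```

```bash
python3 - <<'E'
from h import *
s,p,M=now();print(p,s["joint_positions"].round(2),s["ft_force"])
rows(p,M,np.array([.5461,.2495,.0185]),down(np.radians(-23.6)),-1,n=4)
E
```

```text
[0.54328427 0.25068739 0.09706071] [ 0.11  0.4  -0.71  1.71  0.28  1.15 -2.66] [-0.64304996 -0.13783072  1.15689007]
4 0.09 -0.01 1.96 0.001 0.001 0.001 -1; 0.08 -0.01 1.96 0.001 0.001 0 -1; 0.08 0 1.97 0.001 0.002 0.001 -1; 0.08 -0.01 1.96 0.001 0.001 0 -1
```

j7 is near its limit here (-2.66, limit -2.69), so I'll rise a little and turn to the equivalent half-turn grasp.

Emit:
{"fn": "jog_arm", "kwargs": {
  "rows": "0 0 -1 0 0 -0.18 -1; 0 0 -1 0 0 -0.18 -1; 0 0 -1 0 0 -0.18 -1; 0 0 -1 0 0 -0.18 -1; 0 0 0 0 0 -0.18 -1"
}}

```text
time: 4.15
position: [0.5474, 0.2501, 0.1436]
tool_rot: [3.045, 0.766, 0.007]
ft_force: [-0.6, 0.5, -0.1]
grip_width: 1.002
grip_force: 0.0
```

Emit:
{"fn": "jog_arm", "kwargs": {
  "rows": "0 0 0 0 0 -0.18 -1; 0 0 0 0 0 -0.18 -1; 0 0 0 0 0 -0.18 -1; 0 0 0 0 0 -0.18 -1; 0 0 0 0 0 -0.18 -1"
}}

```text
time: 4.78
position: [0.5469, 0.2496, 0.1424]
tool_rot: [2.408, 2.013, 0.002]
ft_force: [1.2, 0.4, 0.6]
grip_width: 1.0
grip_force: 0.0
```

Emit:
{"fn": "jog_arm", "kwargs": {
  "rows": "0 0 0 0 0 -0.18 -1; 0 0 0 0 0 -0.18 -1; 0 0 0 0 0 -0.18 -1; 0 0 0 0 0 -0.18 -1; 0 0 0 0 0 -0.18 -1"
}}

```text
time: 5.4
position: [0.547, 0.2494, 0.1422]
tool_rot: [1.292, 2.86, -0.001]
ft_force: [0.2, -0.9, 0.2]
grip_width: 1.005
grip_force: 0.0
```

Emit:
{"fn": "jog_arm", "kwargs": {
  "rows": "0 0 0 0 0 -0.18 -1; 0 0 0 0 0 -0.18 -1; 0 0 0 0 0 -0.08 -1; 0 0 0 0 0 0 -1"
}}

```text
time: 5.9
position: [0.5468, 0.2498, 0.1418]
tool_rot: [0.648, 3.072, -0.002]
ft_force: [-0.3, -0.6, -0.2]
grip_width: 1.0
grip_force: 0.0
```

```bash
python3 - <<'E'
from h import *
s,p,M=now();print(p,M.round(3),s["joint_positions"].round(2),s["ft_force"])
rows(p,M,np.array([.5461,.2495,.0185]),down(np.radians(156.4)),-1,n=5)
E
```

```text
[0.54679385 0.24980438 0.14175597] [[-0.915  0.404  0.002]
 [ 0.404  0.915 -0.001]
 [-0.002 -0.001 -1.   ]] [ 0.48  0.63 -1.31  1.65  0.62  1.35  0.23] [-0.25299188 -0.64311342 -0.24150221]
5 0.02 -0.01 2.47 0 0 -0.001 -1; 0.01 -0.01 2.46 0 0.001 -0.001 -1; 0.01 -0.01 2.47 0 0 -0.001 -1; 0.02 -0.01 2.46 0 0.001 0 -1; 0.01 -0.01 2.47 -0.001 0 -0.001 -1
```

Emit:
{"fn": "jog_arm", "kwargs": {
  "rows": "0 0 2.5 0 0 -0.001 -1; 0 0 2.5 0 0 0 -1; 0 0 2.5 0 0 0 -1; 0 0 0 0 0 0 -1"
}}

```text
time: 6.4
position: [0.5448, 0.2501, 0.0639]
tool_rot: [-0.642, -3.073, 0.004]
ft_force: [-0.0, 1.0, 0.5]
grip_width: 0.998
grip_force: 0.0
```

```bash
python3 - <<'E'
from h import *
s,p,M=now();print(p,M.round(3),s["joint_positions"].round(2),s["ft_force"])
rows(p,M,np.array([.5461,.2495,.0185]),down(np.radians(156.4)),-1,n=3)
E
```

```text
[0.54484265 0.25012192 0.06389634] [[-0.916  0.401 -0.003]
 [ 0.401  0.916 -0.002]
 [ 0.001 -0.003 -1.   ]] [ 0.44  0.7  -1.23  1.72  0.7   1.24  0.19] [-0.04466916  1.04180697  0.45779877]
3 -0.05 0 1.51 -0.001 0 0 -1; -0.05 0 1.51 -0.001 -0.001 0 -1; -0.05 0 1.52 -0.001 0 0 -1
```

Emit:
{"fn": "jog_arm", "kwargs": {
  "rows": "-0.05 0 1.5 0 0 0 -1; -0.05 0 1.5 0 0 0 -1; 0 0 1.4 0 0 0 -1; 0 0 0 0 0 0 -1; 0 0 0 0 0 0 -1"
}}

```text
time: 7.02
position: [0.5465, 0.2516, 0.0217]
tool_rot: [0.64, 3.076, 0.001]
ft_force: [0.5, 1.2, -0.3]
grip_width: 1.001
grip_force: 0.0
```

Emit:
{"fn": "jog_arm", "kwargs": {
  "rows": "0 0 0 0 0 0 0.3; 0 0 0 0 0 0 0.3; 0 0 0 0 0 0 0.3; 0 0 0 0 0 0 0.3; 0 0 0 0 0 0 0.3",
  "force": 20
}}

```text
time: 7.65
position: [0.5464, 0.2509, 0.0215]
tool_rot: [-0.641, -3.075, 0.001]
ft_force: [-2.5, -3.4, 3.3]
grip_width: 0.519
grip_force: 2.5
```

Emit:
{"fn": "jog_arm", "kwargs": {
  "rows": "0 0 0 0 0 0 1; 0 0 0 0 0 0 1; 0 0 0 0 0 0 1; 0 0 0 0 0 0 1",
  "force": 45
}}

```text
time: 8.15
position: [0.5463, 0.2506, 0.0215]
tool_rot: [-0.641, -3.075, 0.002]
ft_force: [-3.1, -3.1, 3.1]
grip_width: 0.507
grip_force: 45.0
```

```bash
python3 - <<'E'
from h import *
for i in range(4):
    cam("top"); s,p,M=now();print(p,s["ft_force"].round(2),s["grip_width"],s["grip_force"])
print(M.round(4))
d=cam("top");cv2.imwrite("pics/top2.png",cv2.resize(d["img"][105:235,170:310],None,fx=4,fy=4,interpolation=cv2.INTER_CUBIC))
E
```

```text
[0.54631923 0.25059906 0.02148825] [-1.93 -4.03  4.42] 0.5032922388384505 44.99401262495667
[0.54631368 0.25062991 0.02148556] [-2.65 -3.89  4.14] 0.5012854332494998 44.99376928433776
[0.54629206 0.25062219 0.02148331] [-3.03 -4.67  4.6 ] 0.5026071862244488 44.99398545362055
[0.54631339 0.25060449 0.02149318] [-2.38 -5.14  4.81] 0.5042951114123144 44.993961146101356
[[-9.167e-01  3.996e-01 -5.000e-04]
 [ 3.996e-01  9.167e-01 -1.300e-03]
 [-1.000e-04 -1.400e-03 -1.000e+00]]
```

The panel is gripped (opening about 44 mm). Next: lift, then refine the case pose from the top view.

```bash
python3 - <<'E'
from h import *
d=cam("top"); img=d["img"]; hsv=cv2.cvtColor(img,cv2.COLOR_BGR2HSV)
m=((hsv[...,1]<70)&(hsv[...,2]>150)).astype(np.uint8); s=np.zeros_like(m); s[110:180,245:310]=m[110:180,245:310]
c=max(cv2.findContours(s,0,1)[0],key=cv2.contourArea)[:,0,:].astype(float)
W=np.array([plane(d,u,v,.076) for u,v in c])[:,:2]
q=cv2.boxPoints(cv2.minAreaRect(c.astype(np.float32)))
Q=np.array([plane(d,u,v,.076)[:2] for u,v in q])
for i in range(4):
    a,b=Q[i],Q[(i+1)%4]; t=(b-a)/np.linalg.norm(b-a); n=np.array([-t[1],t[0]])
    r=(W-a)@t/np.linalg.norm(b-a); k=(abs((W-a)@n)<.012)&(r>.15)&(r<.85)
    l=cv2.fitLine(W[k].astype(np.float32),cv2.DIST_HUBER,0,.01,.01).ravel(); print(i,k.sum(),l.round(4),np.degrees(np.arctan2(l[1],l[0])).round(2))
bl=((hsv[...,0]>105)&(hsv[...,0]<130)&(hsv[...,1]>150)); bl[:190]=0; bl[230:]=0;bl[:,:215]=0;bl[:,250:]=0
v,u=np.nonzero(bl); print("blue",[plane(d,x,y,.03).round(3).tolist() for x,y in((u.min(),v.mean()),(u.max(),v.mean()),(u.mean(),v.min()),(u.mean(),v.max()))])
s,p,M=now()
p,M=rows(p,M,p+[0,0,.08],M,1,n=4)
p,M=rows(p,M,np.array([.525,.03,.1]),down(np.radians(162.7)),1,dp=.04)
E
```

```text
0 33 [ 0.9542 -0.2993  0.7313  0.0254] -17.42
1 23 [ 0.3056  0.9522  0.7776 -0.0553] 72.21
2 33 [ 0.9541 -0.2995  0.6882 -0.0813] -17.43
3 24 [ 0.302   0.9533  0.6176 -0.0044] 72.42
blue [[0.47, 0.136, 0.03], [0.471, 0.11, 0.03], [0.484, 0.126, 0.03], [0.461, 0.125, 0.03]]
4 0 0 -2 0 0 0 1; 0 0 -2 0 0 0 1; 0 -0.01 -2 0 0 0 1; 0 0 -2 0 0 0 1
6 -1.14 -3.51 0.03 0 0 -0.018 1; -1.08 -3.53 0.03 0 0 -0.018 1; -1.02 -3.55 0.03 0 0 -0.018 1; -0.95 -3.57 0.03 0 0 -0.018 1; -0.89 -3.59 0.03 -0.001 0 -0.019 1; -0.82 -3.61 0.02 0 0 -0.018 1
```

Emit:
{"fn": "jog_arm", "kwargs": {
  "rows": "0 0 -2 0 0 0 1; 0 0 -2 0 0 0 1; 0 0 -2 0 0 0 1; 0 0 -2 0 0 0 1; 0 0 0 0 0 0 1"
}}

```text
time: 9.07
position: [0.5476, 0.2522, 0.1038]
tool_rot: [0.64, 3.072, 0.003]
ft_force: [0.0, 0.7, -3.8]
grip_width: 0.499
grip_force: 45.0
```

```bash
python3 - <<'E'
from h import *
s,p,M=now();print(p,s["joint_positions"].round(2),s["ft_force"].round(2),s["grip_width"],s["grip_force"])
rows(p,M,np.array([.5435,.0245,.10]),down(np.radians(162.5)),1,n=8)
E
```

```text
[0.54759575 0.25215827 0.10380645] [ 0.46  0.66 -1.27  1.69  0.66  1.29  0.22] [ 0.04  0.7  -3.85] 0.49858534833025775 44.994528433308005
8 -1.09 -2.63 0.04 0 0 -0.013 1; -1.06 -2.64 0.04 0 0 -0.013 1; -1.02 -2.66 0.04 0 0 -0.013 1; -0.99 -2.67 0.04 0.001 0.001 -0.013 1; -0.95 -2.68 0.05 0 0 -0.013 1; -0.91 -2.7 0.05 0.001 0.001 -0.013 1; -0.88 -2.7 0.05 0 0 -0.014 1; -0.85 -2.72 0.05 0.001 0.001 -0.013 1
```

Emit:
{"fn": "jog_arm", "kwargs": {
  "rows": "-1.1 -2.6 0 0 0 -0.013 1; -1.1 -2.6 0 0 0 -0.013 1; -1 -2.7 0 0 0 -0.013 1; -1 -2.7 0 0 0 -0.013 1; -1 -2.7 0 0 0 -0.013 1"
}}

```text
time: 9.7
position: [0.5442, 0.1072, 0.1008]
tool_rot: [-0.54, -3.094, 0.001]
ft_force: [0.7, -0.8, -3.9]
grip_width: 0.501
grip_force: 45.0
```

Emit:
{"fn": "jog_arm", "kwargs": {
  "rows": "-0.9 -2.7 0.1 0 0 -0.013 1; -0.9 -2.7 0.1 0 0 -0.013 1; -0.8 -2.7 0.1 0 0 -0.013 1; 0 0 0 0 0 0 1; 0 0 0 0 0 0 1"
}}

```text
time: 10.32
position: [0.5425, 0.024, 0.0983]
tool_rot: [-0.48, -3.104, -0.001]
ft_force: [-0.9, -0.3, -3.1]
grip_width: 0.505
grip_force: 45.0
```

```bash
python3 - <<'E'
from h import *
s,p,M=now();print(p,M.round(4),s["joint_positions"].round(2),s["ft_force"].round(2),s["grip_width"])
d=cam("top");cv2.imwrite("pics/t3.png",cv2.resize(d["img"][105:235,210:350],None,fx=4,fy=4,interpolation=cv2.INTER_CUBIC))
d=cam("scene");cv2.imwrite("pics/s3.png",cv2.resize(d["img"][120:280,130:330],None,fx=4,fy=3.7,interpolation=cv2.INTER_CUBIC))
rows(p,M,np.array([p[0],p[1],.0225]),down(np.radians(162.5)),1,n=4)
E
```

```text
[0.54252963 0.02396546 0.0982804 ] [[-9.534e-01  3.018e-01 -4.000e-04]
 [ 3.018e-01  9.534e-01  7.000e-04]
 [ 6.000e-04  5.000e-04 -1.000e+00]] [ 0.98  0.56 -1.34  1.83  0.58  1.23  0.73] [-0.86 -0.3  -3.05] 0.504685427977332
4 0 0 1.89 0 0 0 1; 0 0 1.9 0 0 0 1; 0 0 1.89 0 0 -0.001 1; 0 0 1.9 0.001 -0.001 0 1
```

View pics/t3.png

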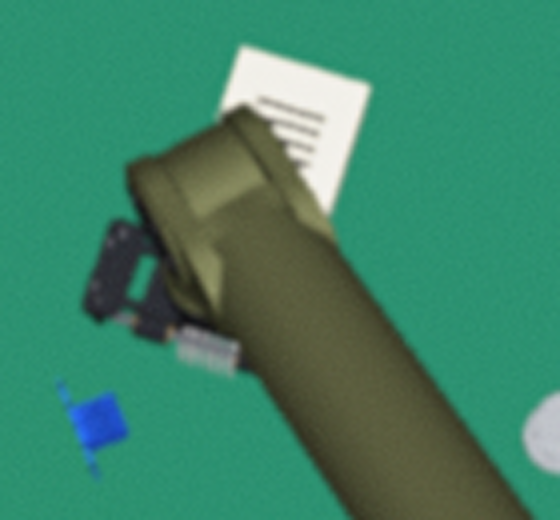

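The top view is blocked by the arm over the mouth, so I'll lower the panel and use the scene camera.

Emit:
{"fn": "jog_arm", "kwargs": {
  "rows": "0 0 1.9 0 0 0 1; 0 0 1.9 0 0 0 1; 0 0 1.9 0 0 0 1; 0 0 1.7 0 0 0 1; 0 0 0 0 0 0 1"
}}

```text
time: 11.05
position: [0.5422, 0.0235, 0.0233]
tool_rot: [-0.479, -3.103, -0.0]
ft_force: [-0.9, 0.7, -3.3]
grip_width: 0.501
grip_force: 45.0
```

```bash
python3 - <<'E'
from h import *
s,p,M=now();print(p,M.round(4),s["joint_positions"].round(2),s["ft_force"].round(2),s["grip_width"])
d=cam("scene");cv2.imwrite("pics/s4.png",cv2.resize(d["img"][150:250,170:310],None,fx=5.5,fy=5.5,interpolation=cv2.INTER_CUBIC))
E
```

```text
[0.54222702 0.02354155 0.02326844] [[-9.534e-01  3.016e-01 -1.900e-03]
 [ 3.016e-01  9.534e-01  4.000e-04]
 [ 1.900e-03 -2.000e-04 -1.000e+00]] [ 0.9   0.64 -1.23  1.89  0.67  1.11  0.67] [-0.89  0.69 -3.33] 0.5014882130385793
```

View pics/s4.png

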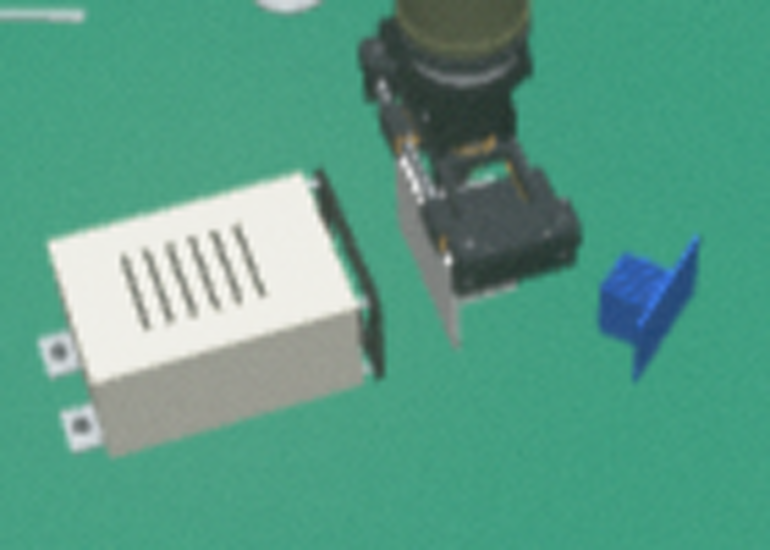

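```bash
python3 - <<'E'
from h import *
d=cam("scene"); P=lambda x,y,z:plane(d,170+x/5.5-.41,150+y/5.5-.41,z)
C=[P(363,303,.076),P(305,173,.076),P(97,382,.076),P(47,241,.076)]
for n,q in zip(("mouthL","mouthR","backL","backR"),C): print(n,q.round(4))
print("seal bottom L",P(382,379,0).round(4)," seal top R",P(322,169,.076).round(4),"seal top L",P(378,290,.076).round(4))
s,p,M=now(); zb=p[2]-.0215
print("panel bottom L",P(459,348,zb).round(4)," expected",(p+M@np.array([-.029,.056,0])).round(4))
t=np.array([.954,-.2998]);n=np.array([.2998,.954])
for q in C+[P(382,379,0),P(322,169,.076),P(459,348,zb),p,p+M@np.array([-.029,.056,0])]: print((q[:2]@t).round(4),(q[:2]@n).round(4))
E
```

```text
mouthL [0.6407 0.0531 0.076 ]
mouthR [ 0.6094 -0.0524  0.076 ]
backL [0.7946 0.0071 0.076 ]
backR [ 0.7635 -0.1023  0.076 ]
seal bottom L [0.6336 0.057  0.    ]  seal top R [ 0.5993 -0.0487  0.076 ] seal top L [0.628  0.0505 0.076 ]
panel bottom L [0.5833 0.0686 0.003 ]  expected [0.5874 0.0682 0.0245]
0.5953 0.2428
0.5971 0.1328
0.756 0.245
0.759 0.1313
0.5874 0.2444
0.5863 0.1332
0.5359 0.2403
0.5109 0.1852
0.54 0.2411
```

```bash
python3 - <<'E'
from h import *
t=np.array([.954,-.2998]);n=np.array([.2998,.954])
d=cam("top");e=cam("scene")
g=np.array([.5463,.2506]);y=np.array([.3996,.9167]);x=np.array([.9167,-.3996]);f=g+.029*x
for nm,q,k in(("top L",plane(d,170+52/4-.375,105+273/4-.375,.076),1),("top R",plane(d,170+183/4-.375,105+346/4-.375,.076),-1),
 ("scene botL",plane(e,170+371/3-.33,175+254/3-.33,0),1),("scene topL",plane(e,170+374/3-.33,175+213/3-.33,.076),1),("scene topR",plane(e,170+346/3-.33,175+129/3-.33,.076),-1)):
    w=f+k*.056*y; r=q[:2]-w; print(nm,q.round(4),w.round(4),"bias t,n",(r@t).round(4),(r@n).round(4))
img=cv2.imread("pics/top0.png")
# seal outer dark contour in the top view
hsv=cv2.cvtColor(img,cv2.COLOR_BGR2HSV); m=(hsv[...,2]<70).astype(np.uint8); s=np.zeros_like(m); s[155:185,248:295]=m[155:185,248:295]
v,u=np.nonzero(s); W=np.array([plane(d,a,b,.076)[:2] for a,b in zip(u,v)])
print("dark top n",(W@n).min(),(W@n).max(),"t",(W@t).min())
W=np.array([plane(d,a,b,0)[:2] for a,b in zip(u,v)]);print("dark bench n",(W@n).min(),(W@n).max(),"t",(W@t).min())
E
```

```text
top L [0.5937 0.2896 0.076 ] [0.5953 0.2903] bias t,n -0.0013 -0.0011
top R [0.534  0.1797 0.076 ] [0.5505 0.1877] bias t,n -0.0134 -0.0126
scene botL [0.5924 0.2893 0.    ] [0.5953 0.2903] bias t,n -0.0024 -0.0019
scene topL [0.593  0.2877 0.076 ] [0.5953 0.2903] bias t,n -0.0014 -0.0032
scene topR [0.5482 0.1908 0.076 ] [0.5505 0.1877] bias t,n -0.0031 0.0022
dark top n 0.13092770994146052 0.23937402832131321 t 0.5655872921576585
dark bench n 0.13343895255030233 0.24736781383528908 t 0.5852730478891642
```

Emit:
{"fn": "jog_arm", "kwargs": {
  "rows": "-0.85 0.07 0.08 0 0 0 1; -0.85 0.07 0 0 0 0 1; -0.85 0.07 0 0 0 0 1; -0.85 0.07 0 0 0 0 1; 0 0 0 0 0 0 1"
}}

```text
time: 11.88
position: [0.5769, 0.0156, 0.0237]
tool_rot: [0.481, 3.104, 0.001]
ft_force: [-0.5, 0.8, -4.0]
grip_width: 0.499
grip_force: 45.0
```

```bash
python3 - <<'E'
from h import *
s,p,M=now();print(p,M.round(4),s["joint_positions"].round(2),s["ft_force"].round(2),s["grip_width"])
t=np.array([.954,-.2998]);n=np.array([.2998,.954]);print(p[:2]@t,p[:2]@n)
d=cam("scene");cv2.imwrite("pics/s5.png",cv2.resize(d["img"][175:225,215:273],None,fx=11,fy=11,interpolation=cv2.INTER_CUBIC))
E
```

```text
[0.57690981 0.0155957  0.02372189] [[-9.531e-01  3.026e-01  3.000e-04]
 [ 3.026e-01  9.531e-01  4.000e-04]
 [-1.000e-04  5.000e-04 -1.000e+00]] [ 0.85  0.68 -1.19  1.81  0.7   1.14  0.68] [-0.47  0.84 -4.03] 0.4991297298859441
0.5456963689941462 0.18783585786257093
```

View pics/s5.png

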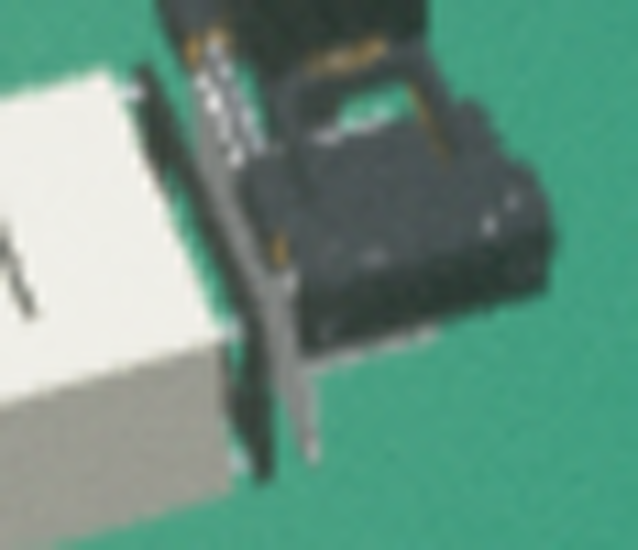

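The close scene view shows the seal's near bottom corner at crop (265,482), the panel's at (313,465) and the case rim's at (232,491). The faces look parallel, with a small gap.

```bash
python3 - <<'E'
from h import *
d=cam("scene");t=np.array([.954,-.2998]);n=np.array([.2998,.954])
s,p,M=now(); zb=p[2]-.0215; f=p[:2]+.029*t+.056*n
for nm,x,y,z in(("case",232,491,0),("seal f",272,482,0),("seal b",257,484,0),("pan front",303,463,zb),("pan back",320,462,zb),("caseTopL",222,340,.076),("caseTopR",110,67,.076),("sealTopR",146,63,.076),("pan topL",285,270,.076+zb)):
    q=plane(d,215+x/11-.45,175+y/11-.45,z)[:2]; print(nm,(q@t).round(4),(q@n).round(4))
print("kin",f@t,f@n, "zb",zb)
for nm,q in(("pan botL f",[*f,zb]),("pan botL b",[*(f-.004*t),zb]),("pan topL f",[*f,zb+.076]),("pan topR f",[*(f-.112*n),zb+.076])):
    print(nm,((proj(d,q)-[215-.45,175-.45])*11).round(0))
E
```

```text
case 0.5991 0.2431
seal f 0.5865 0.2441
seal b 0.591 0.2432
pan front 0.5757 0.242
pan back 0.5707 0.2435
caseTopL 0.5989 0.2449
caseTopR 0.5981 0.1304
sealTopR 0.5872 0.1327
pan topL 0.5736 0.2277
kin 0.5736184252307004 0.24389290606738384 zb 0.0020858609783181367
pan botL f [311. 466.]
pan botL b [324. 462.]
pan topL f [302. 310.]
pan topR f [187.  45.]
```

Emit:
{"fn": "jog_arm", "kwargs": {
  "rows": "-0.3 0.04 0.06 0 0 0 1; -0.3 0.04 0.06 0 0 0 1; -0.2 0 0 0 0 0 1; 0 0 0 0 0 0 1; 0 0 0 0 0 0 1",
  "force": 55
}}

```text
time: 12.6
position: [0.5839, 0.0141, 0.0225]
tool_rot: [-0.48, -3.105, 0.0]
ft_force: [0.2, -0.4, -3.7]
grip_width: 0.499
grip_force: 55.0
```

```bash
cat > st.py <<'E'
from h import *
t=np.array([.954,-.2998]);n=np.array([.2998,.954]);F=[];Q=[]
for i in range(5):
    cam("top"); s,p,M=now();F.append(s["ft_force"]);Q.append(p)
F=np.mean(F,0);p=np.mean(Q,0);print(s["time"],"grip t,n",(p[:2]@t).round(4),(p[:2]@n).round(4),"z",p[2].round(4),"Ft,Fn,Fz",(F[:2]@t).round(2),(F[:2]@n).round(2),F[2].round(2),"yaw",np.degrees(np.arctan2(M[1,0],M[0,0])).round(2),"tilt",M[2,:2].round(4),s["torque"].round(2))
E
python3 st.py
```

```text
12.85 grip t,n 0.5528 0.1885 z 0.0225 Ft,Fn,Fz -0.25 -0.67 -3.78 yaw 162.43 tilt [ 0.     -0.0001] [ 0.06 -0.11 -0.03]
```

Emit:
{"fn": "jog_arm", "kwargs": {
  "rows": "-0.15 0 0 0 0 0 1; -0.15 0 0 0 0 0 1; -0.1 0 0 0 0 0 1; 0 0 0 0 0 0 1; 0 0 0 0 0 0 1"
}}

```text
time: 13.48
position: [0.5876, 0.0129, 0.0225]
tool_rot: [-0.48, -3.104, 0.0]
ft_force: [-1.8, -0.2, -3.0]
grip_width: 0.502
grip_force: 55.0
```

```bash
python3 st.py
```

```text
13.725 grip t,n 0.5567 0.1885 z 0.0224 Ft,Fn,Fz -1.05 -0.23 -3.26 yaw 162.43 tilt [ 0.0002 -0.0002] [0.13 0.12 0.07]
```

Emit:
{"fn": "jog_arm", "kwargs": {
  "rows": "-0.1 0 0 0 0 0 1; -0.1 0 0 0 0 0 1; 0 0 0 0 0 0 1; 0 0 0 0 0 0 1"
}}

```text
time: 14.22
position: [0.5893, 0.0123, 0.0224]
tool_rot: [-0.48, -3.104, 0.0]
ft_force: [-3.9, -0.8, -1.4]
grip_width: 0.502
grip_force: 55.0
```

```bash
python3 st.py
```

```text
14.475 grip t,n 0.5586 0.1885 z 0.0224 Ft,Fn,Fz -3.83 -0.68 -2.08 yaw 162.43 tilt [ 0.0004 -0.0003] [0.18 0.77 0.11]
```

Emit:
{"fn": "jog_arm", "kwargs": {
  "rows": "-0.1 0 0 0 0 0 1; -0.1 0 0 0 0 0 1; 0 0 0 0 0 0 1; 0 0 0 0 0 0 1"
}}

```text
time: 14.98
position: [0.5909, 0.0119, 0.0224]
tool_rot: [-0.479, -3.103, 0.001]
ft_force: [-5.3, 0.8, -1.1]
grip_width: 0.502
grip_force: 55.0
```

Emit:
{"fn": "jog_arm", "kwargs": {
  "rows": "-0.1 0 0 0 0 0 1; -0.1 0 0 0 0 0 1; 0 0 0 0 0 0 1; 0 0 0 0 0 0 1"
}}

```text
time: 15.48
position: [0.5921, 0.0115, 0.0224]
tool_rot: [-0.478, -3.102, 0.001]
ft_force: [-8.3, 1.1, 1.2]
grip_width: 0.499
grip_force: 55.0
```

```bash
python3 st.py; python3 - <<'E'
from h import *
d=cam("scene");cv2.imwrite("pics/s6.png",cv2.resize(d["img"][175:225,215:273],None,fx=11,fy=11,interpolation=cv2.INTER_CUBIC))
E
```

```text
15.725 grip t,n 0.5615 0.1884 z 0.0224 Ft,Fn,Fz -7.86 -2.3 0.54 yaw 162.48 tilt [ 0.0026 -0.0012] [0.27 1.48 0.36]
```

View pics/s6.png

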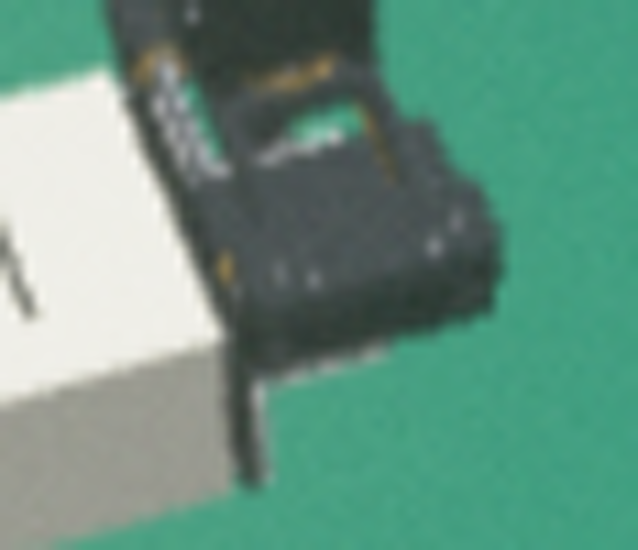

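Near the target at about 8 N: the panel sits flush on the seal and their bottom corners coincide at about (255,482). I'll ease the vertical load slightly and finish the press.

Emit:
{"fn": "jog_arm", "kwargs": {
  "rows": "-0.08 0 -0.03 0 0 0 1; -0.08 0 -0.03 0 0 0 1; 0 0 0 0 0 0 1; 0 0 0 0 0 0 1; 0 0 0 0 0 0 1"
}}

```text
time: 16.4
position: [0.5928, 0.0112, 0.0225]
tool_rot: [-0.477, -3.101, 0.001]
ft_force: [-9.0, 1.1, -0.1]
grip_width: 0.499
grip_force: 55.0
```

```bash
python3 st.py
```

```text
16.65 grip t,n 0.5622 0.1884 z 0.0225 Ft,Fn,Fz -8.92 -1.49 -0.9 yaw 162.51 tilt [ 0.0042 -0.0015] [0.38 1.59 0.38]
```

Emit:
{"fn": "jog_arm", "kwargs": {
  "rows": "-0.06 0 -0.02 0 0 0 1; -0.05 0 -0.02 0 0 0 1; 0 0 0 0 0 0 1; 0 0 0 0 0 0 1; 0 0 0 0 0 0 1"
}}

```text
time: 17.27
position: [0.5933, 0.0111, 0.0225]
tool_rot: [-0.476, -3.1, 0.001]
ft_force: [-9.8, 1.4, -2.9]
grip_width: 0.503
grip_force: 55.0
```

```bash
python3 st.py; python3 st.py
```

```text
17.525 grip t,n 0.5627 0.1884 z 0.0225 Ft,Fn,Fz -9.58 -1.94 -2.21 yaw 162.52 tilt [ 0.0052 -0.0016] [0.38 1.66 0.42]
17.775 grip t,n 0.5627 0.1884 z 0.0225 Ft,Fn,Fz -9.63 -1.84 -1.79 yaw 162.52 tilt [ 0.0053 -0.0017] [0.43 1.66 0.43]
```

```bash
python3 -c "
from h import *
print(ticket.close_job())"
```

```text
the job is handed in; nothing more can be done
None
```

I handed the job in with the larger grey panel still gripped and pressed on the seal frame at about 9.6 N, roughly 6.5 mm in by the arm's position. Its edges lined up to about 1 mm in the last close picture, and I steered clear of the bystanders.

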